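# Clamp a settlement tile upright for its photograph

## Robot

A 7-joint arm with a two-finger parallel gripper is mounted at the origin on the work surface. World frame = base frame: x ahead of the robot, y to its left, z up, the work surface at z = 0. Lengths are in m, angles in rad, forces in N, time in s.
With the tool pointing down it reaches from about 0.425 to 0.875 m from the base axis. Payload 4.7 kg.
Tool frame: the origin (TCP) lies midway between the tips of the shut fingers; the grasp point (between the pads) lies 19 mm behind it; x points along the fingers, z is the direction in which the jaws open and shut, and the axes are right-handed (so a half turn about x gives the same grasp; the last joint's range is limited). The gripper opens to 87 mm and grips with 3 to 60 N. Pads are 19 mm wide; open, the fingers measure 117 mm over their backs; the gripper's body (75 mm by 190 mm) begins 51 mm behind the grasp point.
Start: joints at [1.359, 0.321, -0.07, 1.45, 0.023, 1.371, -0.057], TCP at [0.146, -0.634, 0.223] pointing down, gripper open.
Joint ranges: [-2.86, 2.86], [-0.3, 2.09], [-1.38, 1.24], [0.06, 2.45], [-1.56, 4.7], [0.09, 2.05], [-2.69, 2.69]. Speed limits (rad/s): [2.57, 2.57, 3.14, 3.14, 3.14, 3.14, 3.14].

## Interface

Orientations are given as a rotation vector (axis times angle).
In Python, from bench import ctrl, vision, close_job gives the robot as it stands. The module is installed in compiled form; this text tells all that it offers.
- The arm moves only by the tool servo_tool, never from a script. Its argument "commands" is a list that holds one entry, the list of rows, each a list of 7 numbers: the turn, a rotation vector about the tool's x, y, z in degrees, then the shift along the tool's x, y, z in mm, then the finger opening in mm, from 0 to 87. In form: [[[wx, wy, wz, x, y, z, grip], ...]]. A call has 1 to 5 rows; each row is the pose to reach, as a shift and turn from the pose commanded when the call began, along the tool's axes at that moment; what a row does not reach only later rows make up. A row lasts 1/8 s, in which the tool goes at most 62.5 mm and 10.7 degrees, less where a joint would pass 70% of its speed; a pose out of reach is approached as far as the arm can. A call with a gripper value outside its range is refused whole. The fingers move at their own pace and stop on an object; "newtons" is the grip in N (left out, the last holds). Time passes only in rows, so rows that repeat a pose let the fingers close. It gives the time, the measured TCP pose, the force and the opening at its end, in the units of the state.
- ctrl.get_state(): the state, without advancing time (a new reading comes with each control period).
- vision.get_image(name): name is "scene" or "top" or "wrist"; returns the picture (420x560x3 uint8, red, green, blue); there is no depth.
- vision.camera_info(name): a dict with "fov_y" (degrees; the focal length in pixels is half the picture's height over the tangent of half this angle, whatever the lens; pixels are square), "cx", "cy" (the principal point, pixels), "pose" (4x4, takes a point from camera to world coordinates). Camera axes: x right, y down, z forward; pixel columns grow to the right and rows downward; lengths in m; the calibration is good to about 2 mm. The wrist camera is an equidistant fisheye: a pixel r from the principal point sees the ray r / f radians off the axis. A picture is of the moment at which its call begins: read the wrist's pose just before it. camera_info takes no time and is no camera call; for the wrist camera it gives the pose at the moment of the call.
- close_job(): hands the job in, once; it reports no verdict.
The state is a dict: "time": time; "joint_positions": joint angles; "qd": joint speeds; "joint_torque": joint torques, N m; "position": TCP position; "tool_rot": TCP orientation; "ft_force": force on the tool from outside, world axes, zero at the start; "torque": the same for the moment, N m; "grip_width": opening from 0.0 (shut) to 1.0 (fully open).
Only numpy, scipy, OpenCV 4.12 (cv2) and the standard library are available. Lean on these libraries where they do the work, as an engineer would, in place of code of your own. Each camera call takes 0.05 s, during which the arm holds its last target. There are 200 camera calls.

## Task

Get the large terracotta tile ready for its photograph: take it from the sloping drying rest and set it down gently, upright on its long bottom edge, on the bed of the photo clamp, centred across the width of the jaws. Then slide the loose carriage up until the tile is held snugly upright against the fixed jaw, and only then turn the wing knob clockwise to its stop to lock the carriage. Leave everything else on the bench where it is.

Things in the scene. Friction and masses are not known exactly. Their poses are not given: they have to be found in the camera images.
- tile: Large terracotta tile, 100 mm wide, 90 mm tall, 10 mm thick, 180 g. Origin: centre of its bottom edge face; z runs up the tile (top edge at z = 90 mm), y along its width (+-50), x through its thickness (+-5). At the start it leans in the rest, z axis 30 degrees off vertical, top towards the robot's side; its top half overhangs the rest, with room for a finger behind and below it.
- rest: White plastic drying rest fixed to the bench, base 110 x 110 x 10 mm; origin at the centre of its underside, z up. A tilted ledge carries the tile's bottom edge at x = +30, z = 24 mm; a back plate 90 mm wide, leaning 30 degrees to -x (robot's side), supports the lower 45 mm of the tile's underside. The tile's top edge is near x = -15, z = 102 mm.
- clamp: Aluminium photo clamp fixed to the bench: flat bed 120 (x) by 260 mm (y), top 16 mm above the bench. Origin: centre of its underside, z up, y the sliding direction. Fixed jaw at the -y end: 100 mm wide (x +-50), clamping face at y = -110 mm looking to +y, top at z = 61 mm. The tile stands on the bed between this face and the sliding jaw, faces parallel to the jaws, centred on x = 0 within 20 mm.
- jaw_face (a point): Middle of the sliding jaw's flat face, which looks to the fixed jaw (clamp -y), 39 mm above the bench; axes parallel to the clamp's. The jaw is 100 mm wide in x, 12 mm thick, from 17 to 61 mm above the bench. Behind it runs the dark carriage body, to 105 mm behind the face, 70 mm wide, top 42 mm above the bench.
- carriage (a joint): Travel of the carriage with the sliding jaw, m: 0 = fully open (90 mm between the jaws), growing as it closes along the clamp's -y; gap = 90 mm - value, so 0.080 = snug on the 10 mm tile (0.0775 is near enough), stop at 0.088. It slides freely (about 2 N) while the knob is loose and is held by friction when the knob is tight.
- knob_grip (a point): Grip point of the black wing knob on the carriage, on its vertical axis, 68 mm above the bench, 75 mm behind the sliding jaw's face (clamp +y). The wing is a bar 44 mm long (this point's x), 12 mm thick (its y), 22 mm tall, from 54 to 76 mm above the bench; the point turns with the knob. The carriage can be pushed by the wing.
- knob (a joint): Angle of the wing knob, rad: 0 = loose, growing as it is turned clockwise seen from above; its pad meets the bed near 0.9; stop at 1.4 (locked above 1.1). At 0 the wing's long axis stands 40 degrees anticlockwise from the clamp's x axis.
- small_tile: Bystander: small terracotta tile 50 x 50 x 8 mm lying flat beyond the rest.
- vial: Bystander: amber glass vial with black cap, 24 mm wide, 50 mm tall, beside the rest; origin at its base.
- petri: Bystander: shallow glass dish, 84 mm wide, 16 mm tall, on the robot's side of the clamp; origin at its base.
- jar: Bystander: glass specimen jar with black lid, 60 mm wide, 75 mm tall, beyond the clamp; origin at its base.
- jar_b: Bystander: glass jar with a paper band and black lid, 68 mm wide, 85 mm tall, nearer the robot, between clamp and rest; origin at its base.
- pipette: Bystander: blue and grey hand pipette, 280 mm long, lying beyond and between clamp and rest; origin under its middle.

How it is judged:
On the way, in this order (a step that is already met when the one before it is completed fails the run):
1. the tile has been let go standing upright on the clamp's bed, between the jaws (x of tile in the frame of clamp between -0.02 and 0.02 m and z of tile in the frame of clamp between 0.011 and 0.021 m and y of tile in the frame of clamp between -0.109 and -0.026 m and angle between tile's own z axis and vertical below 0.2 rad and contact force between tile and the fingers below 0.2 N), for 0.2 s.
2. with the knob still loose, the sliding jaw has been brought up against the standing tile (x of tile in the frame of clamp between -0.02 and 0.02 m and z of tile in the frame of clamp between 0.011 and 0.021 m and y of tile in the frame of clamp between -0.109 and -0.101 m and angle between tile's own z axis and vertical below 0.07 rad and value of joint carriage above 0.0775 m and value of joint knob below 0.8 rad), for 0.1 s.
3. the knob has been turned tight with the tile still held (x of tile in the frame of clamp between -0.02 and 0.02 m and z of tile in the frame of clamp between 0.011 and 0.021 m and y of tile in the frame of clamp between -0.109 and -0.101 m and angle between tile's own z axis and vertical below 0.07 rad and value of joint carriage above 0.0775 m and value of joint knob above 1.1 rad), for 0.2 s.
At the end, for the whole second after the job is handed in: The tile stands upright (within 4 degrees) on the clamp's bed on its long bottom edge, centred across the jaws within 20 mm, held between the fixed jaw and the sliding jaw with at most 2.5 mm of slack (carriage above 0.0775), the knob turned clockwise past 1.1 rad, and everything is at rest (all of step 3 and linear speed of tile below 0.02 m/s); the robot touches nothing.
It fails at once if the tile falls: moving faster than 0.6 m/s out of the fingers' hold (linear speed of tile above 0.6 m/s and contact force between tile and the fingers below 0.1 N).
It fails at once if another thing on the bench is shifted by more than 30 mm (distance of any of small_tile, vial, petri, jar, jar_b, pipette from where it was at the start of the episode above 0.03 m).
It also fails if it takes over 70 s, if anything falls off the work surface, if the arm or the gripper's body presses on something with over 40 N, if the wrist force passes 120 N, or if a joint passes its speed limit or range.

## Working session

There is one attempt and no reset: what is moved stays moved. The work goes in short steps, Python scripts to look and compute and a tool call to move; the robot and the scene stay as the last step left them, time stands still between calls to the robot, and variables do not carry over. Pictures are saved under pics/ and viewed, about 8 in all and at most 12, crops included, and the job is handed in when it is done.

Besides the shell and the picture viewer there is one more tool, called after "Emit:" as name(argument=value, ...), one argument or row to a line, values as JSON. servo_tool: Moves the arm, as the interface text tells. Its arguments: {"type":"object","properties":{"commands":{"type":"array"},"newtons":{"type":"number"}},"required":["commands"]}

```bash
mkdir -p pics; ls; cat > h.py <<'E'
import numpy as np, cv2
from scipy.spatial.transform import Rotation as R
from bench import ctrl, vision
def snap(n,f):
    i=vision.camera_info(n); im=vision.get_image(n); cv2.imwrite(f'pics/{f}.png',im[:,:,::-1]); np.savez(f'pics/{f}.npz',pose=i['pose'],fov=i['fov_y'],cx=i['cx'],cy=i['cy'],fish=(n=='wrist')); return im
def ray(f,u,v):
    d=np.load(f'pics/{f}.npz'); fl=210/np.tan(np.radians(d['fov'])/2); x,y=(u-d['cx'])/fl,(v-d['cy'])/fl
    if d['fish']:
        r=np.hypot(x,y); k=np.sin(r)/r if r>1e-9 else 1; c=np.array([x*k,y*k,np.cos(r)])
    else: c=np.array([x,y,1.])
    P=d['pose']; return P[:3,3],P[:3,:3]@c
def atz(f,u,v,z):
    o,r=ray(f,u,v); return o+r*(z-o[2])/r[2]
def proj(f,p):
    d=np.load(f'pics/{f}.npz'); fl=210/np.tan(np.radians(d['fov'])/2); P=d['pose']; c=P[:3,:3].T@(np.array(p)-P[:3,3])
    if d['fish']:
        t=np.arctan2(np.hypot(c[0],c[1]),c[2]); k=t/max(np.hypot(c[0],c[1]),1e-9)
    else: k=1/c[2]
    return float(d['cx']+fl*c[0]*k),float(d['cy']+fl*c[1]*k)
def st():
    s=ctrl.get_state(); return s['time'],np.array(s['position']),R.from_rotvec(s['tool_rot']),s
E
python3 - <<'E'
from h import *
np.set_printoptions(precision=4,suppress=True)
for n in ('top','scene'): 
    snap(n,n+'0'); i=vision.camera_info(n); print(n,i['fov_y'],i['cx'],i['cy'],i['pose'])
t,p,r,s=st(); print(t,p); print(r.as_matrix()); print(s['grip_width'],s['ft_force'])
E
```

```text
pics
top 47.1168413500061 275.5060919376774 215.1670741953907 [[ 0.0109 -0.9722  0.234   0.3191]
 [-0.9999 -0.0091  0.009   0.0283]
 [-0.0066 -0.2341 -0.9722  1.1785]
 [ 0.      0.      0.      1.    ]]
scene 54.42961900467256 277.45106118976025 203.7804412090458 [[-0.8826  0.3243 -0.3403  0.8379]
 [ 0.4697  0.6347 -0.6136  0.4823]
 [ 0.017  -0.7014 -0.7126  0.632 ]
 [ 0.      0.      0.      1.    ]]
0.1 [ 0.1453 -0.633   0.2216]
[[-0.0005  0.9746  0.2238]
 [ 0.0016  0.2238 -0.9746]
 [-1.     -0.0001 -0.0017]]
0.9983141263906654 [0.2443 0.137  0.5985]
```

View pics/top0.png

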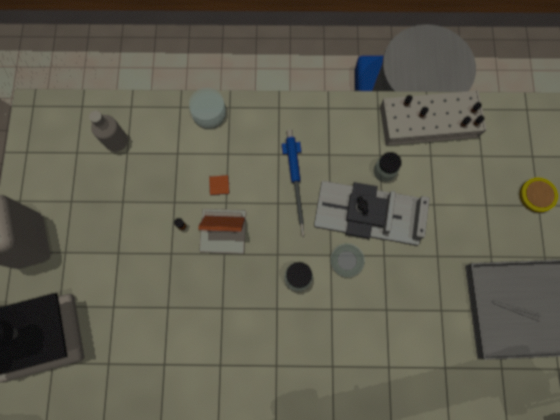

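View pics/scene0.png

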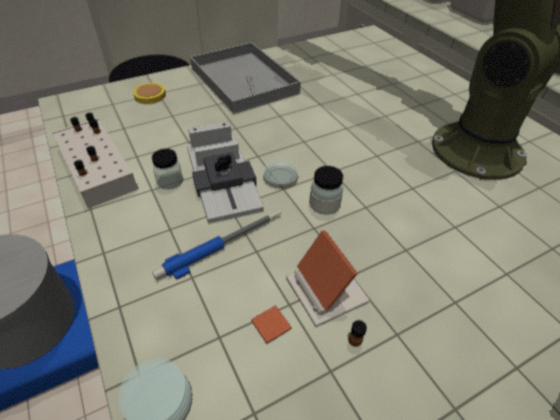

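Top view: the rest with the tile is near (222,230), the clamp near (372,212) with its fixed jaw on the right (world -y), and jar_b is at (299,276). I'll enlarge the rest and clamp.

```bash
python3 - <<'E'
import cv2,numpy as np
t=cv2.imread('pics/top0.png'); s=cv2.imread('pics/scene0.png')
a=cv2.resize(t[175:255,308:438],(780,480),interpolation=cv2.INTER_CUBIC)
def g(im,x0,y0,k):
    for x in range(0,im.shape[1],10*k): cv2.putText(im,str(x0+x//k),(x,9),0,.33,(0,255,255)); cv2.line(im,(x,0),(x,im.shape[0]),(0,255,255) ,1) if 0 else cv2.line(im,(x,10),(x,16),(0,255,255))
    for y in range(0,im.shape[0],10*k): cv2.putText(im,str(y0+y//k),(0,y+4),0,.33,(0,255,255)); cv2.line(im,(22,y),(28,y),(0,255,255))
    return np.clip(im.astype(float)*1.4,0,255).astype('uint8')
cv2.imwrite('pics/c1.png',g(a,308,175,6))
b=cv2.resize(t[195:265,185:260],(450,420),interpolation=cv2.INTER_CUBIC)
c=cv2.resize(s[220:330,280:375],(475,550),interpolation=cv2.INTER_CUBIC)
o=np.zeros((550,800,3),'uint8'); o[:420,:325]=g(b,185,195,6)[:,60:385]; o[:,325:]=g(c,280,220,5)
cv2.imwrite('pics/c2.png',o)
E
```

```text
(no output)
```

View pics/c1.png

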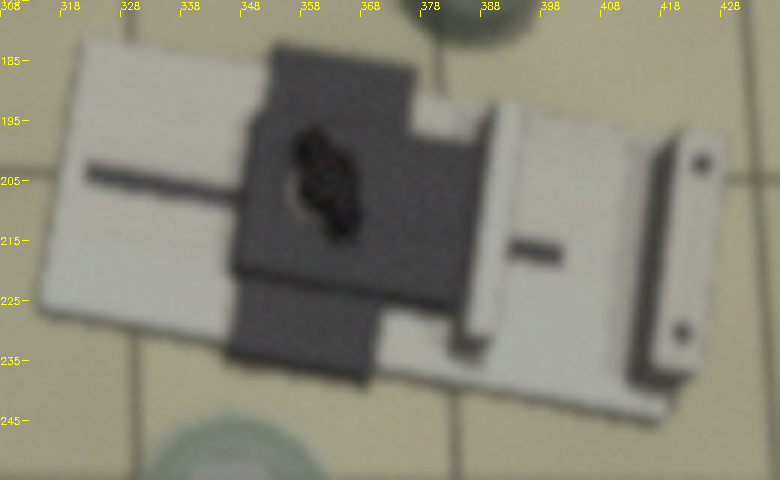

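View pics/c2.png

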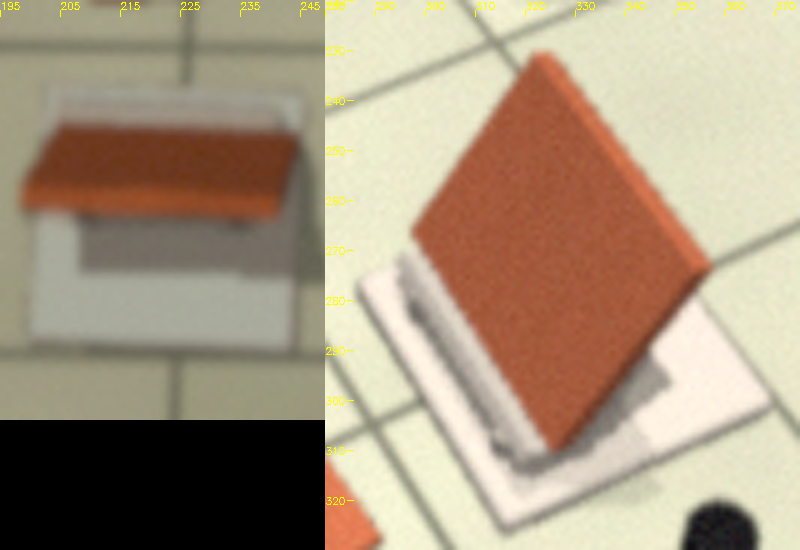

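c1 shows the bed corners, the sliding jaw's top edge and the fixed jaw. c2 shows the rest base corners and the tile's top edge (bright strip) in both views. Next I turn these into positions.

```bash
python3 - <<'E'
from h import *
np.set_printoptions(precision=4,suppress=True)
C=lambda X,Y:(308+(X+.5)/6-.5,175+(Y+.5)/6-.5)
A=lambda X,Y:(195+(X+.5)/6-.5,195+(Y+.5)/6-.5)
S=lambda X,Y:(280+(X-325+.5)/5-.5,220+(Y+.5)/5-.5)
def show(n,pts,f,T,z): 
    r=[atz(f,*T(*q),z) for q in pts]; print(n,[x[:2].round(4).tolist() for x in r]); return r
b=show('bed TL BL BR',[(82,40),(42,308),(655,420)],'top0',C,.016)
print(np.linalg.norm(b[0]-b[1]),np.linalg.norm(b[1]-b[2]),'yaw',[np.degrees(np.arctan2(*(b[0]-b[1])[[1,0]])),np.degrees(np.arctan2(*(b[1]-b[2])[[1,0]]))-90],'centre',(b[0]+b[2])/2)
j=show('slide jaw front',[(520,103),(490,335)],'top0',C,.061); print((j[0]+j[1])/2,np.linalg.norm(j[0]-j[1]))
j=show('slide jaw rear',[(497,103),(465,335)],'top0',C,.061)
j=show('fixed top FL,FB,RL,RB',[(680,130),(652,368),(722,135),(697,372)],'top0',C,.061); print(np.linalg.norm(j[0]-j[1]),np.linalg.norm(j[0]-j[2]))
j=show('wing ends',[(308,130),(342,238)],'top0',C,.076); print((j[0]+j[1])/2,np.degrees(np.arctan2(*(j[0]-j[1])[[1,0]])))
q=show('rest',[(48,88),(303,97),(293,350),(30,343)],'top0',A,.01); print('c',sum(q)/4,[np.linalg.norm(q[i]-q[i-1]) for i in range(4)])
q=show('tile top edge top0 (far/front corner)',[(24,185),(283,197)],'top0',A,.104)
q=show('tile top edge back',[(24,208),(276,216)],'top0',A,.099)
q=show('tile top scene',[(545,50),(710,268)],'scene0',S,.103); print((q[0]+q[1])/2,np.linalg.norm(q[0]-q[1]))
q=show('tile bot scene',[(413,230),(553,448)],'scene0',S,.0265); print((q[0]+q[1])/2,np.linalg.norm(q[0]-q[1]))
q=show('rest scene',[(355,285),(508,533),(772,405)],'scene0',S,.01); print((q[0]+q[2])/2)
for n,z,uv in [('jar_b',.085,(299,274)),('vial',.05,(181,224)),('jar',.075,(390,163)),('petri',.016,(347,261)),('small',.008,(219,185))]: print(n,atz('top0',*uv,z))
E
```

```text
bed TL BL BR [[0.688, -0.0755], [0.5725, -0.0577], [0.5282, -0.3067]]
0.11687043503017591 0.25288468825417204 yaw [np.float64(-8.734218748142814), np.float64(-10.083738931013684)] centre [ 0.6081 -0.1911  0.016 ]
slide jaw front [[0.6488, -0.247], [0.5535, -0.2308]]
[ 0.6011 -0.2389  0.061 ] 0.09669574381117392
slide jaw rear [[0.6487, -0.2378], [0.5534, -0.2209]]
fixed top FL,FB,RL,RB [[0.6381, -0.3105], [0.5408, -0.2937], [0.6362, -0.3272], [0.5394, -0.3113]]
0.09869981382619349 0.016775286017424423
wing ends [[0.6325, -0.1591], [0.5886, -0.1711]]
[ 0.6106 -0.1651  0.076 ] 15.317669599927621
rest [[0.6139, 0.222], [0.611, 0.1153], [0.5045, 0.1167], [0.5063, 0.2243]]
c [0.5589 0.1696 0.01  ] [np.float64(0.10762083449711336), np.float64(0.10667193689214939), np.float64(0.1065439207714042), np.float64(0.10767776709089198)]
tile top edge top0 (far/front corner) [[0.552, 0.2138], [0.5482, 0.1149]]
tile top edge back [[0.5441, 0.2142], [0.5419, 0.1178]]
tile top scene [[0.5439, 0.1176], [0.5466, 0.2175]]
[0.5452 0.1676 0.103 ] 0.09990338918527947
tile bot scene [[0.5907, 0.116], [0.5936, 0.2141]]
[0.5921 0.1651 0.0265] 0.09822571973122789
rest scene [[0.615, 0.1175], [0.6172, 0.2265], [0.51, 0.2279]]
[0.5625 0.1727 0.01  ]
jar_b [ 0.4455 -0.0164  0.085 ]
vial [0.5668 0.2655 0.05  ]
jar [ 0.7169 -0.2367  0.075 ]
petri [ 0.4862 -0.1356  0.016 ]
small [0.6783 0.1835 0.008 ]
```

```bash
cat >> h.py <<'E'
def tool(xd,zd):
    x=np.array(xd,float); x/=np.linalg.norm(x); z=np.array(zd,float); z-=x*(z@x); z/=np.linalg.norm(z)
    return np.column_stack([x,np.cross(z,x),z])
def cmd(wps,p0=None,r0=None):
    t,p,r,s=st(); p=p if p0 is None else p0; r=r if r0 is None else r0
    for P,M in wps:
        w=(r.inv()*R.from_matrix(M)).as_rotvec(degrees=True); d=r.inv().apply(np.array(P)-p)*1000
        print([round(float(v),1) for v in w],[round(float(v),1) for v in d])
c3,s3=np.cos(np.radians(30)),.5
def zy(deg): return [np.cos(np.radians(deg)),np.sin(np.radians(deg)),0]
YR=-1.3; h=np.array(zy(YR)); up=np.array([0,0,1.])
RESTM=tool(h*s3-up*c3,h*c3+up*s3)
TOP=np.array([.545,.166,.102]); AX=-h*s3+up*c3
E
python3 - <<'E'
from h import *
cmd([([.35,-.45,.25],tool([0,0,-1],zy(-60))),([.55,-.2,.26],tool([0,0,-1],zy(-30))),([.52,0,.26],tool([0,0,-1],zy(-10)))])
print(RESTM,TOP+.07*AX)
E
```

```text
[-17.1, -0.1, -0.0] [-28.2, 240.4, -132.6]
[-47.1, -0.1, -0.0] [-37.9, 491.3, -331.5]
[-67.1, -0.1, -0.1] [-37.5, 506.8, -533.2]
[[ 0.4998713   0.02268733  0.8658025 ]
 [-0.01134367  0.99974261 -0.01964781]
 [-0.8660254   0.          0.5       ]] [0.51000901 0.16679406 0.16262178]
```

Emit:
servo_tool(
  commands=[
    [[-4,0,0,-8,55,-28,60],[-8,0,0,-16,110,-56,60],[-12,0,0,-24,165,-84,60],[-18,0,0,-30,220,-112,60],[-24,0,0,-34,270,-146,60]],
  ],
  newtons=15,
)

```text
time: 0.72
position: [0.3775, -0.4292, 0.2565]
tool_rot: [0.72, 1.448, -0.72]
ft_force: [-0.7, -0.8, 0.1]
grip_width: 0.694
```

```bash
python3 - <<'E'
from h import *
print(st()[0],st()[1])
cmd([([.55,-.2,.26],tool([0,0,-1],zy(-30))),([.52,0,.26],tool([0,0,-1],zy(-10)))])
E
```

```text
0.725 [ 0.3774684  -0.4291535   0.25648655]
[-22.8, 0.0, -0.0] [-3.5, 275.9, -78.4]
[-42.8, 0.0, -0.0] [-3.5, 372.8, -256.0]
```

Emit:
servo_tool(
  commands=[
    [[-5,0,0,0,58,-18,60],[-10,0,0,0,116,-36,60],[-15,0,0,0,174,-54,60],[-20,0,0,0,230,-75,60],[-25,0,0,0,270,-120,60]],
  ],
)

```text
time: 1.35
position: [0.5208, -0.1706, 0.2558]
tool_rot: [0.382, 1.537, -0.38]
ft_force: [0.2, -0.5, 0.1]
grip_width: 0.684
```

```bash
python3 - <<'E'
from h import *
cmd([([.51,.0,.24],tool([0.25,0,-1],zy(-10))),(TOP+.07*AX,RESTM)])
E
```

```text
[-17.5, -13.3, 4.5] [16.0, 145.7, -89.3]
[-26.0, -29.5, 6.9] [93.6, 293.1, -167.2]
```

Emit:
servo_tool(
  commands=[
    [[-5,-4,1,5,50,-30,60],[-10,-9,2,10,100,-60,60],[-15,-14,4,20,150,-89,60],[-20,-20,5,40,200,-116,60],[-24,-25,6,65,245,-141,60]],
  ],
)

```text
time: 1.98
position: [0.5103, 0.1116, 0.1917]
tool_rot: [0.04, 1.119, -0.048]
ft_force: [0.1, -0.6, -0.4]
grip_width: 0.695
```

```bash
python3 - <<'E'
from h import *
cmd([(TOP+.07*AX,RESTM)])
E
```

```text
[-2.1, -4.2, 0.6] [25.1, 54.9, -16.0]
```

Emit:
servo_tool(
  commands=[
    [[-1,-2,0,12,27,-8,60],[-2,-4,0.5,25,55,-16,60],[-2,-4,0.5,25,55,-16,60],[-2,-4,0.5,25,55,-16,60]],
  ],
)

```text
time: 2.48
position: [0.5104, 0.1645, 0.1628]
tool_rot: [0.015, 1.056, -0.024]
ft_force: [-0.2, 0.3, -0.2]
grip_width: 0.69
```

```bash
python3 - <<'E'
from h import *
np.set_printoptions(precision=4,suppress=True)
w=snap('wrist','w1'); t=snap('top','top1')
print(st()[:2]); print(vision.camera_info('wrist')['pose'],vision.camera_info('wrist')['fov_y'])
cmd([(TOP+.07*AX,RESTM)])
M=lambda f,x,y,z: proj(f,TOP+AX*(z-.09)+RESTM[:,2]*x+RESTM[:,1]*y)
for x in(.005,-.005):
  for y in(-.05,.05): print(x,y,M('w1',x,y,.09),M('w1',x,y,.045))
o=cv2.resize(t[190:260,190:260],(420,420),interpolation=3); c=np.zeros((420,800,3),'uint8'); c[:,:420]=o;c[:,420:]=cv2.resize(w,(560,420))[:,90:470]
cv2.imwrite('pics/m1.png',w[:,:,::-1])
E
```

```text
(2.575, array([0.5109, 0.1641, 0.1632]))
[[ 0.869  -0.1512  0.4712  0.4335]
 [-0.0256 -0.9646 -0.2623  0.2345]
 [ 0.4942  0.2159 -0.8421  0.3053]
 [ 0.      0.      0.      1.    ]] 65.70646984690485
[-0.4, -0.5, 0.1] [0.0, 2.6, -1.1]
0.005 -0.05 (286.41106388965136, 279.25858300798546) (286.0546851937362, 257.47974683828465)
0.005 0.05 (286.36096348319546, 151.16183357641404) (285.93262400723086, 147.48229146702988)
-0.005 -0.05 (273.8110448027069, 279.2615643330198) (275.21056356879194, 257.4919073509241)
-0.005 0.05 (272.33111787788886, 151.22764167158633) (274.1600695678626, 147.5357251275384)
```

View pics/m1.png

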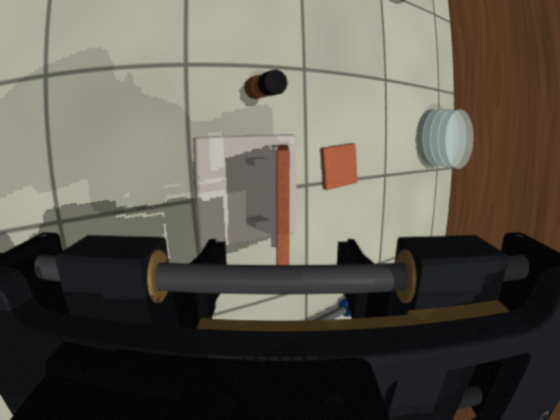

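```bash
python3 - <<'E'
from h import *
im=cv2.imread('pics/w1.png')[:,:,::-1].astype(int)
m=(im[:,:,0]>90)&(im[:,:,0]>im[:,:,2]*1.8)&(im[:,:,0]>im[:,:,1]*1.4)
m=m[140:262,262:305]
for v in range(0,122,8):
    u=np.where(m[v])[0]; print(140+v, (u.min()+262,u.max()+262) if len(u) else None,end=' ')
print(np.where(m.any(1))[0].min()+140)
E
```

```text
140 None 148 None 156 (np.int64(277), np.int64(288)) 164 (np.int64(277), np.int64(288)) 172 (np.int64(277), np.int64(288)) 180 (np.int64(277), np.int64(288)) 188 (np.int64(277), np.int64(288)) 196 (np.int64(277), np.int64(288)) 204 (np.int64(277), np.int64(288)) 212 (np.int64(277), np.int64(288)) 220 (np.int64(277), np.int64(288)) 228 (np.int64(277), np.int64(288)) 236 (np.int64(277), np.int64(288)) 244 (np.int64(277), np.int64(288)) 252 (np.int64(277), np.int64(288)) 260 (np.int64(277), np.int64(287)) 149
```

```bash
cat >> h.py <<'E'
TOP=TOP+.0017*RESTM[:,2]+[0,.001,0]
E
python3 - <<'E'
from h import *
cmd([(TOP+.02*AX,RESTM),(TOP-.033*AX,RESTM)])
E
```

```text
[-0.4, -0.5, 0.1] [50.0, 3.7, 1.0]
[-0.4, -0.5, 0.1] [103.0, 3.8, 1.4]
```

Emit:
servo_tool(
  commands=[
    [[-0.4,-0.5,0,30,3,1,60],[-0.4,-0.5,0,60,4,1,60],[-0.4,-0.5,0,85,4,1,60],[-0.4,-0.5,0,103,4,1.5,60],[-0.4,-0.5,0,103,4,1.5,60]],
  ],
)

```text
time: 3.2
position: [0.562, 0.1667, 0.0718]
tool_rot: [0.012, 1.052, -0.021]
ft_force: [-0.6, -0.1, -0.4]
grip_width: 0.69
```

Emit:
servo_tool(
  commands=[
    [[0,0,0,0,0,0,30],[0,0,0,0,0,0,5],[0,0,0,0,0,0,5],[0,0,0,0,0,0,5],[0,0,0,0,0,0,5]],
  ],
  newtons=15,
)

```text
time: 3.82
position: [0.5624, 0.168, 0.0739]
tool_rot: [0.008, 1.046, -0.02]
ft_force: [-0.2, 0.1, -0.0]
grip_width: 0.205
```

```bash
python3 - <<'E'
from h import *
t,p,r,s=st();print(t,p,s['grip_width']*87,s['ft_force'])
a=snap('wrist','w2')[:, :, ::-1]; b=snap('scene','s2')[:,:,::-1]
cv2.imwrite('pics/m2.png',np.hstack([cv2.resize(a[130:330,180:380],(400,400)),cv2.resize(b[210:330,270:390],(400,400),interpolation=3)]))
cmd([(p+.03*AX,RESTM)])
E
```

```text
3.825 [0.56241216 0.16798089 0.07393899] 17.828856764994296 [-0.20206742  0.07402126 -0.01385768]
[0.2, 0.0, 0.1] [-30.1, -0.1, 0.1]
```

View pics/m2.png

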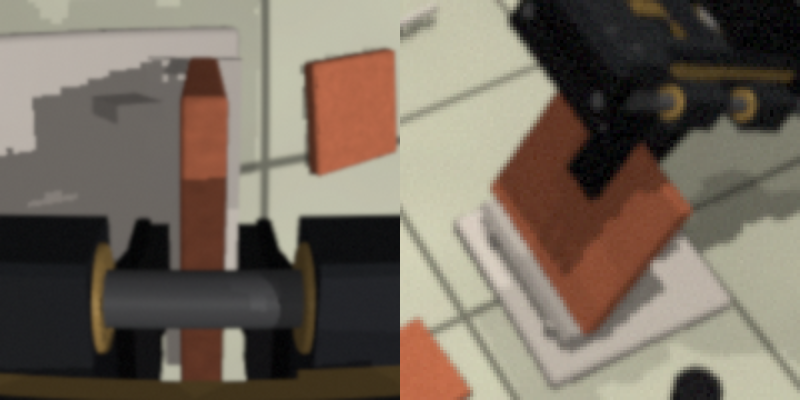

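The tile lies centred between the fingers, which are still closing (17.8 mm). I continue closing.

Emit:
servo_tool(
  commands=[
    [[0,0,0,0,0,0,5],[0,0,0,0,0,0,5],[0,0,0,0,0,0,5]],
  ],
  newtons=20,
)

```text
time: 4.3
position: [0.5625, 0.168, 0.0738]
tool_rot: [0.009, 1.047, -0.02]
ft_force: [-0.7, -0.6, 2.5]
grip_width: 0.108
```

Emit:
servo_tool(
  commands=[
    [[0,0,0,-5,0,1,5],[0,0,0,-15,0,2,5],[0,0,0,-30,0,3,5],[0,0,0,-50,0,3,5],[0,0,0,-70,0,3,5]],
  ],
)

```text
time: 4.92
position: [0.5289, 0.1674, 0.1354]
tool_rot: [0.009, 1.048, -0.022]
ft_force: [-0.1, -0.8, -2.3]
grip_width: 0.117
```

```bash
python3 - <<'E'
from h import *
t,p,r,s=st();print(t,p,s['grip_width']*87,s['ft_force'])
cmd([([.54,.10,.23],tool([.2,0,-1],zy(-20))),([.56,0,.25],tool([0,0,-1],zy(-45))),([.58,-.2,.25],tool([0,0,-1],zy(-90)))])
E
```

```text
4.925 [0.52890269 0.16738255 0.13539445] 10.13575569433977 [-0.13637267 -0.81076271 -2.32751885]
[19.0, 18.5, -2.7] [-75.5, -67.4, 58.0]
[42.7, 28.5, -11.2] [-81.4, -167.0, 87.1]
[86.5, 23.8, -23.0] [-68.6, -366.5, 108.1]
```

Emit:
servo_tool(
  commands=[
    [[4,4,0,-25,-10,15,5],[8,8,-1,-50,-25,30,5],[13,13,-2,-70,-45,45,5],[19,18,-3,-76,-67,58,5],[26,22,-5,-79,-95,67,5]],
  ],
)

```text
time: 5.55
position: [0.5469, 0.0737, 0.239]
tool_rot: [0.394, 1.408, -0.347]
ft_force: [0.4, 0.1, -1.9]
grip_width: 0.117
```

```bash
python3 - <<'E'
from h import *
t,p,r,s=st();print(t,p,s['grip_width']*87,s['ft_force'])
cmd([([.56,0,.25],tool([0,0,-1],zy(-45))),([.58,-.15,.25],tool([0,0,-1],zy(-85)))])
E
```

```text
5.55 [0.54688174 0.07365313 0.23902315] 10.18343123684481 [ 0.36575893  0.05493765 -1.86731107]
[17.4, 6.2, -4.4] [-9.0, -58.6, 46.9]
[57.3, 4.5, -6.5] [-6.2, -182.3, 134.0]
```

Emit:
servo_tool(
  commands=[
    [[9,4,-2,-5,-30,24,5],[17,6,-4,-9,-59,47,5],[26,6,-5,-8,-90,69,5],[35,5,-5,-8,-120,90,5],[44,5,-6,-7,-150,112,5]],
  ],
)

```text
time: 6.18
position: [0.5751, -0.1116, 0.2493]
tool_rot: [0.97, 1.341, -0.974]
ft_force: [-0.4, 0.1, -1.4]
grip_width: 0.113
```

```bash
cat >> h.py <<'E'
CY=-9.7; cx=np.array(zy(CY)); cyv=np.array([-cx[1],cx[0],0]); FIX=np.array([.5895,-.302,0]); CLM=tool([0,0,-1],-cyv)
E
python3 - <<'E'
from h import *
t,p,r,s=st();print(t,p,s['grip_width']*87,s['ft_force'])
cmd([([.59,-.2,.24],tool([0,0,-1],zy(-95))),(FIX+.02*cyv+up*.2,CLM)])
E
```

```text
6.175 [ 0.57506853 -0.11163266  0.24928851] 9.789527097226047 [-0.35597081  0.10724932 -1.4010993 ]
[23.2, 0.2, -0.0] [9.6, -13.4, 88.6]
[27.9, 0.2, -0.0] [49.9, -36.4, 167.5]
```

Emit:
servo_tool(
  commands=[
    [[6,0,0,3,-8,35,5],[12,0,0,10,-15,70,5],[18,0,0,20,-23,105,5],[24,0,0,35,-30,138,5],[28,0,0,50,-36,167,5]],
  ],
)

```text
time: 6.8
position: [0.5939, -0.2823, 0.1992]
tool_rot: [1.331, 1.121, -1.334]
ft_force: [0.7, -0.3, -1.6]
grip_width: 0.111
```

Emit:
servo_tool(
  commands=[
    [[0,0,0,20,0,0,5],[0,0,0,40,0,0,5],[0,0,0,50,0,0,5],[0,0,0,50,0,0,5]],
  ],
)

```text
time: 7.3
position: [0.5939, -0.2799, 0.1493]
tool_rot: [1.327, 1.125, -1.331]
ft_force: [0.3, 0.2, -0.4]
grip_width: 0.108
```

```bash
python3 - <<'E'
from h import *
t,p,r,s=st();print(t,p,s['grip_width']*87,s['ft_force'])
a=snap('wrist','w3')[:,:,::-1]; b=snap('scene','s3')[:,:,::-1]
cv2.imwrite('pics/m3.png',np.hstack([cv2.resize(a[60:340,140:420],(400,400)),cv2.resize(b[90:230,150:290],(400,400),interpolation=3)]))
cmd([(FIX+.012*cyv+up*.1,CLM)])
print('fixed top line',[proj('w3',FIX+cx*a+up*.061) for a in(-.05,0,.05)],'slide line',[proj('w3',FIX+cx*a+cyv*.064+up*.061) for a in(-.05,0,.05)])
print('scene fixed',[proj('s3',FIX+cx*a+up*.061) for a in(-.05,.05)],'slide',[proj('s3',FIX+cx*a+cyv*.064+up*.061) for a in(-.05,.05)])
E
```

```text
7.3 [ 0.59394101 -0.27993186  0.14925516] 9.432293425103364 [ 0.31341694  0.17337756 -0.37767983]
[0.2, 0.2, -0.1] [50.9, -1.8, 9.7]
fixed top line [(307.47710096645, 273.31115740496034), (309.35633034891214, 216.83239973909747), (310.77054067300924, 154.4582545465293)] slide line [(232.60813704150598, 272.7555651819707), (229.99948193631226, 216.4956630937656), (228.3112456712925, 154.43067073200967)]
scene fixed [(231.22609704714742, 125.59666140845849), (189.77831288505678, 132.74740464670398)] slide [(237.8680807774951, 140.955704742459), (194.67610937795712, 148.8242436143237)]
```

View pics/m3.png

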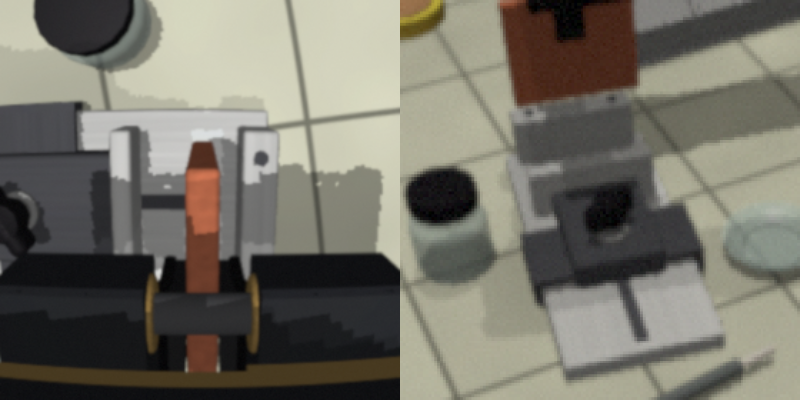

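Emit:
servo_tool(
  commands=[
    [[0,0,0,15,0,11,5],[0,0,0,30,0,11,5],[0,0,0,45,0,11,5],[0,0,0,58,0,11,5],[0,0,0,68,0,11,5]],
  ],
)

```text
time: 8.02
position: [0.5922, -0.2919, 0.0808]
tool_rot: [1.328, 1.123, -1.332]
ft_force: [1.0, -0.5, -0.8]
grip_width: 0.111
```

Emit:
servo_tool(
  commands=[
    [[0,0,0,1,0,0,5],[0,0,0,2,0,0,5],[0,0,0,3,0,0,5],[0,0,0,3,0,0,5]],
  ],
)

```text
time: 8.52
position: [0.5926, -0.2925, 0.0795]
tool_rot: [1.328, 1.121, -1.332]
ft_force: [0.1, -0.2, -1.6]
grip_width: 0.112
```

Emit:
servo_tool(
  commands=[
    [[0,0,0,1,0,0,5],[0,0,0,2,0,0,5],[0,0,0,3,0,0,5],[0,0,0,3,0,0,5]],
  ],
)

```text
time: 9.02
position: [0.5923, -0.2924, 0.076]
tool_rot: [1.328, 1.122, -1.332]
ft_force: [-0.8, -0.1, -1.6]
grip_width: 0.115
```

Emit:
servo_tool(
  commands=[
    [[0,0,0,1,0,0,5],[0,0,0,2,0,0,5],[0,0,0,2,0,0,5]],
  ],
)

```text
time: 9.4
position: [0.5924, -0.2923, 0.074]
tool_rot: [1.328, 1.122, -1.332]
ft_force: [0.4, 0.1, -1.5]
grip_width: 0.117
```

Emit:
servo_tool(
  commands=[
    [[0,0,0,1,0,0,5],[0,0,0,2,0,0,5],[0,0,0,2,0,0,5]],
  ],
)

```text
time: 9.78
position: [0.5925, -0.2924, 0.0734]
tool_rot: [1.328, 1.121, -1.332]
ft_force: [-2.3, 0.4, 5.3]
grip_width: 0.112
```

Emit:
servo_tool(
  commands=[
    [[0,0,0,-0.5,0,0,12],[0,0,0,-0.5,0,0,16],[0,0,0,-0.5,0,0,22],[0,0,0,-0.5,0,0,40],[0,0,0,-0.5,0,0,40]],
  ],
  newtons=5,
)

```text
time: 10.4
position: [0.5924, -0.2924, 0.0726]
tool_rot: [1.328, 1.122, -1.332]
ft_force: [-0.1, -0.1, 0.8]
grip_width: 0.395
```

Emit:
servo_tool(
  commands=[
    [[0,0,0,0,0,0,40],[0,0,0,-10,0,0,40],[0,0,0,-30,0,0,40],[0,0,0,-60,0,0,40],[0,0,0,-100,0,0,40]],
  ],
)

```text
time: 11.02
position: [0.5922, -0.2919, 0.1745]
tool_rot: [1.328, 1.122, -1.332]
ft_force: [-0.2, 0.4, 0.3]
grip_width: 0.459
```

```bash
python3 - <<'E'
from h import *
t,p,r,s=st();print(t,p,s['grip_width']*87,s['ft_force'])
a=snap('wrist','w4')[:,:,::-1]; b=snap('scene','s4')[:,:,::-1]
cv2.imwrite('pics/m4.png',np.hstack([cv2.resize(a[40:320,140:420],(400,400)),cv2.resize(b[90:230,150:290],(400,400),interpolation=3)]))
E
```

```text
11.025 [ 0.59218075 -0.29186497  0.1745371 ] 39.89999773574355 [-0.20336619  0.37073688  0.29308437]
```

View pics/m4.png

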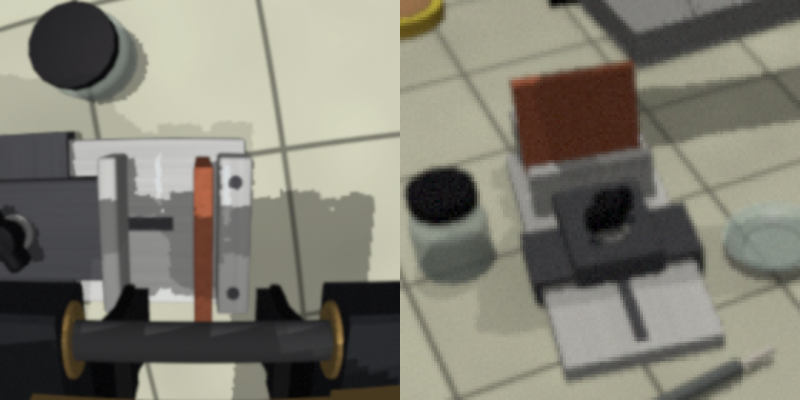

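The tile stands upright on the bed about 5 mm off the fixed jaw and centred. Next I move above the knob and measure it from near.

```bash
python3 - <<'E'
from h import *
cmd([([.611,-.167,.175],tool([0,0,-1],zy(-60)))])
print(np.round(st()[3]['joint_positions'],2))
E
```

```text
[-39.5, 0.6, -0.5] [4.0, -5.9, -126.5]
[ 0.89  0.43 -0.64  1.47  0.27  1.32 -1.5 ]
```

Emit:
servo_tool(
  commands=[
    [[-8,0,0,1,-1,-25,60],[-16,0,0,2,-2,-50,60],[-24,0.5,0,3,-4,-80,60],[-32,0.5,-0.5,4,-5,-107,60],[-39.5,0.5,-0.5,4,-6,-126.5,60]],
  ],
)

```text
time: 11.75
position: [0.6079, -0.1646, 0.1691]
tool_rot: [0.811, 1.423, -0.814]
ft_force: [0.1, 0.3, -0.4]
grip_width: 0.693
```

Emit:
servo_tool(
  commands=[
    [[0,0,0,0,0,0,60],[0,0,0,0,0,0,60]],
  ],
)

```text
time: 12.0
position: [0.6074, -0.1678, 0.1685]
tool_rot: [0.817, 1.42, -0.822]
ft_force: [0.5, 0.2, 0.1]
grip_width: 0.691
```

```bash
python3 - <<'E'
from h import *
t,p,r,s=st();print(t,p,s['grip_width']*87,np.round(s['joint_positions'],2))
a=snap('wrist','w5')[:,:,::-1]; b=snap('top','t5')[:,:,::-1]
A=cv2.resize(a[120:320,180:380],(600,600),interpolation=3)
cv2.imwrite('pics/m5.png',np.clip(A*1.5,0,255))
print(proj('w5',[p[0],p[1],.076]))
E
```

```text
12.0 [ 0.60738564 -0.16779921  0.16852846] 60.11614544155916 [ 0.85  0.43 -0.81  1.54  0.31  1.31 -1.05]
(281.62579412456785, 213.85972304395972)[ WARN:0@3.495] global loadsave.cpp:1063 imwrite_ Unsupported depth image for selected encoder is fallbacked to CV_8U.
```

View pics/m5.png

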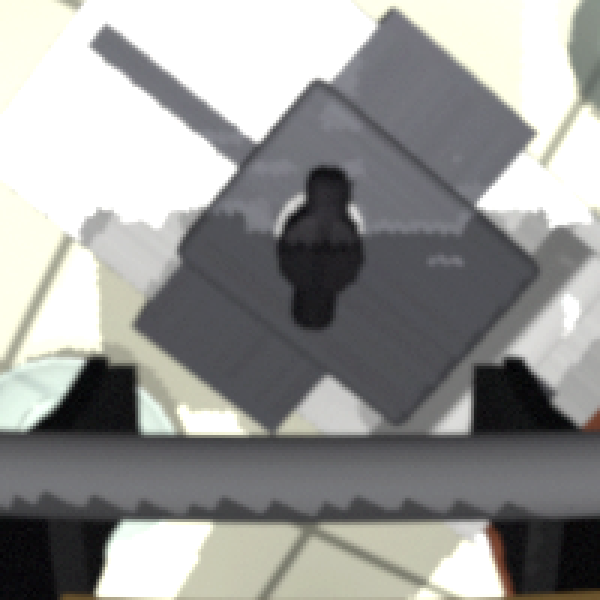

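```bash
python3 - <<'E'
from h import *
np.set_printoptions(precision=4,suppress=True)
g=lambda X,Y,z: atz('w5',180+X/3-.33,120+Y/3-.33,z)
a,b=g(328,168,.076),g(313,328,.076); print(a,b,(a+b)/2,np.linalg.norm(a-b),np.degrees(np.arctan2(*(a-b)[[1,0]])))
# carriage body corners top z .042
c=[g(*q,.042) for q in((316,80),(182,250),(540,268),(400,425))]; print(c)
m=c[0]-c[1]; print(np.linalg.norm(m),np.degrees(np.arctan2(m[1],m[0])))
rear=(c[0]+c[1])/2; kn=rear-.030*cyv; print('rear',rear,'knob from rear',kn, 'gap', (rear-FIX)@cyv-.105, 'lat',(rear-FIX)@cx)
k=(a+b)/2; cmd([([k[0],k[1],.1],tool([0,0,-1],zy(np.degrees(np.arctan2(*(a-b)[[1,0]]))-90)))])
E
```

```text
[ 0.6375 -0.1573  0.076 ] [ 0.5971 -0.1759  0.076 ] [ 0.6173 -0.1666  0.076 ] 0.04446357266302029 24.776631507269524
[array([ 0.6544, -0.1441,  0.042 ]), array([ 0.5893, -0.1343,  0.042 ]), array([ 0.6396, -0.2333,  0.042 ]), array([ 0.5729, -0.2224,  0.042 ])]
0.06588696003682684 -8.637763840275092
rear [ 0.6219 -0.1392  0.042 ] knob from rear [ 0.6168 -0.1688  0.042 ] gap 0.06092908556825742 lat 0.004486237155464251
[5.0, -0.3, 0.4] [68.1, 10.0, 4.1]
```

Emit:
servo_tool(
  commands=[
    [[3,0,0,30,10,4,50],[3,0,0,60,10,4,45],[3,0,0,90,10,4,45],[3,0,0,112,10,4,45],[3,0,0,112,10,4,45]],
  ],
)

```text
time: 12.72
position: [0.6156, -0.1649, 0.0542]
tool_rot: [0.856, 1.408, -0.862]
ft_force: [0.4, -0.3, -0.1]
grip_width: 0.516
```

Emit:
servo_tool(
  commands=[
    [[0,0,0,0,0,0,20],[0,0,0,0,0,0,5],[0,0,0,0,0,0,5],[0,0,0,0,0,0,5],[0,0,0,0,0,0,5]],
  ],
  newtons=15,
)

```text
time: 13.35
position: [0.6182, -0.1652, 0.0567]
tool_rot: [0.856, 1.402, -0.859]
ft_force: [3.4, -1.0, 1.1]
grip_width: 0.141
```

```bash
python3 - <<'E'
from h import *
t,p,r,s=st(); print(t,s['ft_force'],s['grip_width']*87,np.round(s['joint_positions'],2))
cmd([(p-.02*cyv,r.as_matrix()),(p-.044*cyv,r.as_matrix())])
E
```

```text
13.35 [ 3.44801697 -0.97352635  1.10910546] 12.2761816169332 [ 0.79  0.54 -0.75  1.63  0.4   1.13 -1.16]
[0.0, 0.0, 0.0] [-0.0, -11.9, 16.1]
[0.0, 0.0, 0.0] [-0.0, -26.2, 35.3]
```

Emit:
servo_tool(
  commands=[
    [[0,0,0,0,-5,7,5],[0,0,0,0,-11,15,5],[0,0,0,0,-17,23,5],[0,0,0,0,-23,31,5],[0,0,0,0,-26,35.5,5]],
  ],
  newtons=25,
)

```text
time: 13.98
position: [0.6104, -0.2094, 0.0567]
tool_rot: [0.856, 1.403, -0.86]
ft_force: [3.7, 1.4, 6.2]
grip_width: 0.138
```

Emit:
servo_tool(
  commands=[
    [[0,0,0,0,-1,1.5,5],[0,0,0,0,-2,3,5],[0,0,0,0,-3,4,5],[0,0,0,0,-3,4,5]],
  ],
)

```text
time: 14.48
position: [0.6097, -0.2131, 0.0567]
tool_rot: [0.856, 1.404, -0.859]
ft_force: [3.7, 1.9, 5.4]
grip_width: 0.14
```

```bash
python3 - <<'E'
from h import *
t,p,r,s=st(); f=np.array(s['ft_force']); print(t,'f lat,y',f@cx,f@cyv,f[2],s['grip_width']*87,'gap est',(p-FIX)@cyv-.075,'lat',(p-FIX)@cx)
E
```

```text
14.475 f lat,y 3.328497824268591 2.4528475674455033 5.431213674078135 12.219357883309966 gap est 0.016069077377352387 lat 0.004964039207919116
```

Emit:
servo_tool(
  commands=[
    [[0,0,0,0,-0.6,0.8,5],[0,0,0,0,-1.2,1.6,5],[0,0,0,0,-1.8,2.4,5],[0,0,0,0,-1.8,2.4,5]],
  ],
)

```text
time: 14.98
position: [0.6093, -0.2157, 0.0567]
tool_rot: [0.856, 1.404, -0.858]
ft_force: [4.8, 2.0, 5.8]
grip_width: 0.133
```

Emit:
servo_tool(
  commands=[
    [[0,0,0,0,-0.6,0.8,5],[0,0,0,0,-1.2,1.6,5],[0,0,0,0,-1.2,1.6,5]],
  ],
)

```text
time: 15.35
position: [0.6091, -0.2168, 0.0567]
tool_rot: [0.856, 1.405, -0.857]
ft_force: [4.6, 4.2, 6.6]
grip_width: 0.139
```

Emit:
servo_tool(
  commands=[
    [[0,0,0,0,-0.6,0.8,5],[0,0,0,0,-1.2,1.6,5],[0,0,0,0,-1.2,1.6,5]],
  ],
)

```text
time: 15.72
position: [0.609, -0.2169, 0.0567]
tool_rot: [0.857, 1.406, -0.855]
ft_force: [3.5, 5.7, 5.3]
grip_width: 0.133
```

Emit:
servo_tool(
  commands=[
    [[0,0,0,0,-0.6,0.8,5],[0,0,0,0,-1.2,1.6,5],[0,0,0,0,-1.2,1.6,5]],
  ],
)

```text
time: 16.1
position: [0.609, -0.2169, 0.0567]
tool_rot: [0.858, 1.407, -0.852]
ft_force: [4.1, 8.4, 5.5]
grip_width: 0.14
```

```bash
python3 - <<'E'
from h import *
t,p,r,s=st(); f=np.array(s['ft_force']); print(t,'f lat,y',f@cx,f@cyv,f[2],s['grip_width']*87,'gap est',(p-FIX)@cyv-.075,'lat',(p-FIX)@cx)
a=snap('scene','s6')[:,:,::-1]; b=snap('top','t6')[:,:,::-1]
cv2.imwrite('pics/m6.png',np.hstack([cv2.resize(b[170:250,330:440],(550,400),interpolation=3),cv2.resize(a[90:230,160:250],(250,400),interpolation=3)]))
E
```

```text
16.1 f lat,y 2.6421234627256296 9.011739498094093 5.451150509391922 12.215520836736683 gap est 0.012190762442580466 lat 0.004914968617314067
```

View pics/m6.png

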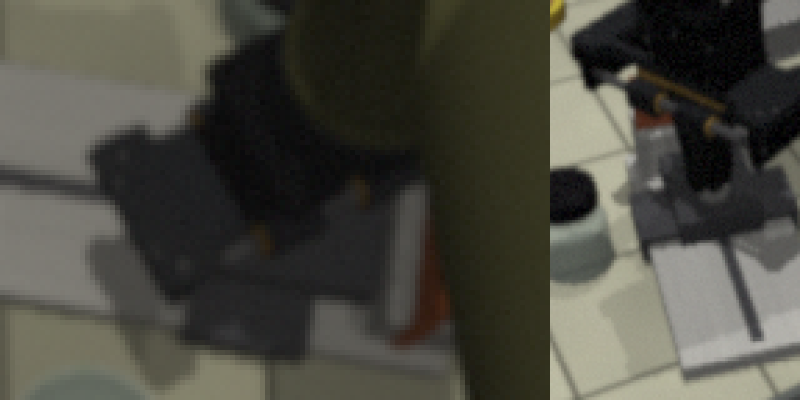

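Emit:
servo_tool(
  commands=[
    [[7,0,0,0,0,0,5],[14,0,0,0,0,0,5],[21,0,0,0,0,0,5],[28,0,0,0,0,0,5],[35,0,0,0,0,0,5]],
  ],
  newtons=40,
)

```text
time: 16.82
position: [0.6092, -0.2187, 0.0567]
tool_rot: [1.314, 1.148, -1.315]
ft_force: [6.3, 6.1, 4.0]
grip_width: 0.138
```

```bash
cat > q.py <<'E'
from h import *
t,p,r,s=st(); f=np.array(s['ft_force']); z=r.as_matrix()[:,2]; print(t,p,'f lat,y',f@cx,f@cyv,f[2],'mom',np.round(s['torque'],2),'z ang',np.degrees(np.arctan2(z[1],z[0])),s['grip_width']*87,'gap est',(p-FIX)@cyv-.075,np.round(s['joint_positions'],2))
E
python3 q.py
```

```text
16.825 [ 0.60922633 -0.2187312   0.05669502] f lat,y 5.191643429159076 7.119785807839125 4.014806919876676 mom [ 1.21 -1.35  0.11] z ang -98.12497895691801 11.99840858580969 gap est 0.01040202346366488 [ 0.78  0.52 -0.62  1.61  0.32  1.12 -1.63]
```

Emit:
servo_tool(
  commands=[
    [[0,0,0,0,0,1,5],[0,0,0,0,0,2,5],[0,0,0,0,0,2,5],[0,0,0,0,0,2,5]],
  ],
)

```text
time: 17.32
position: [0.6092, -0.2188, 0.0567]
tool_rot: [1.313, 1.152, -1.311]
ft_force: [6.8, 9.9, 5.9]
grip_width: 0.139
```

```bash
python3 q.py
```

```text
17.325 [ 0.60922711 -0.2187981   0.05670591] f lat,y 5.068108595362533 10.890341068061346 5.858708370080035 mom [ 1.92 -1.44 -0.22] z ang -97.8940827165513 12.086463453356862 gap est 0.010336206789437849 [ 0.78  0.52 -0.62  1.61  0.32  1.12 -1.63]
```

Stalled again with the force rising to 11 N, so the tile is snug with the knob near 0.67 rad. Now I turn to the stop.

Emit:
servo_tool(
  commands=[
    [[7,0,0,0,0,0,5],[14,0,0,0,0,0,5],[21,0,0,0,0,0,5],[28,0,0,0,0,0,5],[35,0,0,0,0,0,5]],
  ],
  newtons=50,
)

```text
time: 17.95
position: [0.6085, -0.2205, 0.057]
tool_rot: [1.737, 0.763, -1.745]
ft_force: [3.6, 6.0, 6.9]
grip_width: 0.131
```

```bash
python3 q.py
```

```text
17.95 [ 0.60846383 -0.22048679  0.05697175] f lat,y 2.533159518700011 6.499197880784127 6.901671356001056 mom [ 1.52 -0.83  0.2 ] z ang -133.1208821235959 11.369932975133365 gap est 0.008543061451903713 [ 0.7   0.49 -0.5   1.61  0.25  1.11 -2.19]
```

Emit:
servo_tool(
  commands=[
    [[5,0,0,0,0,0,5],[8,0,0,0,0,0,5],[10,0,0,0,0,0,5],[10,0,0,0,0,0,5]],
  ],
)

```text
time: 18.45
position: [0.6082, -0.2208, 0.0571]
tool_rot: [1.844, 0.63, -1.856]
ft_force: [3.0, 5.5, 8.1]
grip_width: 0.135
```

```bash
python3 q.py
```

```text
18.45 [ 0.60818594 -0.22083104  0.05711315] f lat,y 2.011044426771066 5.932574591232673 8.05126480306039 mom [ 1.37 -0.71  1.02] z ang -142.77380409000446 11.780353637525181 gap est 0.008156906013062959 [ 0.67  0.49 -0.47  1.62  0.24  1.1  -2.35]
```

Emit:
servo_tool(
  commands=[
    [[0,0,0,0,0,0,14],[0,0,0,0,0,0,22],[0,0,0,0,0,0,40],[0,0,0,0,0,0,40],[0,0,0,0,0,0,40]],
  ],
  newtons=5,
)

```text
time: 19.08
position: [0.6063, -0.2244, 0.0552]
tool_rot: [1.844, 0.624, -1.863]
ft_force: [-0.4, -0.0, -0.0]
grip_width: 0.44
```

Emit:
servo_tool(
  commands=[
    [[0,0,0,-15,0,0,40],[0,0,0,-40,0,0,40],[0,0,0,-70,0,0,40],[0,0,0,-110,0,0,40],[0,0,0,-150,0,0,40]],
  ],
)

```text
time: 19.7
position: [0.6087, -0.224, 0.2083]
tool_rot: [1.845, 0.624, -1.86]
ft_force: [0.5, 0.5, 0.8]
grip_width: 0.457
```

```bash
python3 - <<'E'
from h import *
t,p,r,s=st(); print(t,p,s['ft_force'])
w=snap('wrist','w7')[:,:,::-1];a=snap('scene','s7')[:,:,::-1]
cv2.imwrite('pics/m7.png',np.hstack([cv2.resize(w[0:320,120:440],(400,400)),cv2.resize(a[90:230,150:290],(400,400),interpolation=3)]))
E
```

```text
19.7 [ 0.60868733 -0.22399276  0.20834569] [0.45996506 0.51308013 0.80962891]
```

View pics/m7.png

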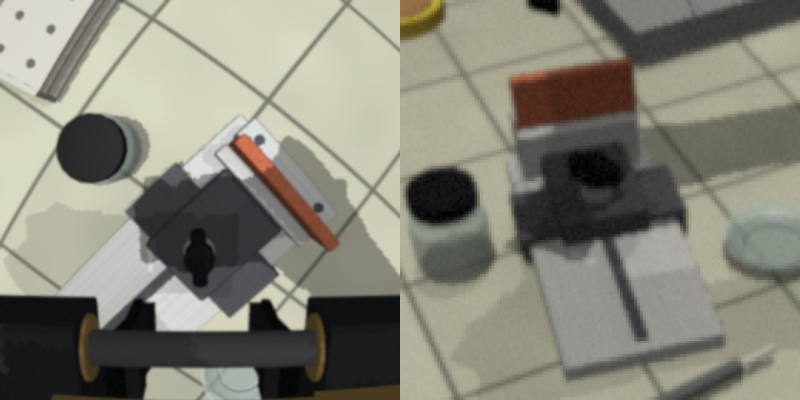

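The tile stands between both jaws with no visible slack. The wing lines up with the tool's final angle, about 1.4 rad, and the robot is clear. I'll hand the job in.

```bash
python3 -c "
from bench import close_job
print(close_job())"
```

```text
the job is handed in; nothing more can be done
None
```

The tile is standing upright in the photo clamp, held between the jaws with the knob locked. I handed the job in at about 20 s of robot time; no verdict came back.

- **Placing:** I gripped the tile by its top edge, lifted it off the rest and lowered it onto the bed until contact, which read about 5 N. It was let go about 5 mm from the fixed jaw.
- **Closing:** I gripped the knob's wing and drew the carriage along until it stalled at about 9 N. After half the turn, at about 0.67 rad, the carriage had edged about 2 mm further. I pushed again, and it stalled at 11 N before I went on.
- **Locking:** I turned the knob to its stop, at about 1.4 rad judged from the tool's angle, with the moment rising to about 1 N m. Then I let go and lifted clear.

**Last checks:** The final wrist and scene pictures show the tile upright, with no visible gap to either jaw and the wing at its locked angle. The force readings were near zero after I let go. The neighbouring things in those pictures looked unmoved; I did not measure the bystanders again.

**What disagreed:**
- My gap estimates from the tool position read 12.2, then 10.3, then 8.2 mm against the true 10 mm. That fits small slips of the fingers on the wing plus the 2 mm calibration error, so the snug fit rests on the stalls and the pictures.
- Two estimates of the clamp's centre line across the jaws differed by about 4 mm. That is well inside the 20 mm allowed.

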